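# Open the onyx canister of unknown thread

### The job

Open the pale onyx canister on the black marble slab: its stone lid screws off, but some of these canisters have an ordinary thread and some a reversed one, and you cannot see which, so try it gently one way and, if it will not give, the other; unscrew it and lift it off. The lid is fragile: use a light grip and never squeeze it hard. Finish while still holding the lid in the gripper, level and still, straight above the open canister and about 8 cm higher than where it sat, and leave everything else on the counter where it is.

Things in the scene. Friction and masses are not known exactly. Their poses are not given: they have to be found in the camera images.
- lid: Loose lid of the pale onyx canister, 0.17 to 0.31 kg. Origin on its axis in the underside of its disc (the plane that sits on the rim); z up. Disc 88 mm across, 10 mm thick. Closed, its x axis is within 8 degrees of the canister's x axis. The stone cracks if the fingers press it with more than 140 N in all (70 N by each of two fingers).
- lid_grip (a point): Point on the lid's axis in its round knob, 30 mm above the lid's origin; axes as the lid's. The knob is a smooth upright cylinder, 36 mm across, from 10 to 43 mm above the lid's origin; pinch it from any side. Turned hard against a stop, it slips in the fingers (0.5 N m at a 40 N grip). A brass line on the disc marks the lid's +x side.
- lid_plug (a point): Centre of the underside of the lid's steel plug, 22 mm below the lid's origin. The plug is 48 mm across and sits in the mouth; three brass lugs on it lock under a hidden thread. Once let go, lift straight up; out after 25 mm.
- canister: The pale onyx canister, fixed to the slab: a round pot 84 mm across, 90 mm high, mouth 66 mm across. Origin at the centre of its underside, 22 mm above the counter; z up. A brass line below the rim marks its +x side (away from the robot). The rim, where the lid's origin sits when closed, is 90 mm above its origin. It cannot turn or move.
- mouth (a point): Centre of the canister's rim. Which way unscrews is drawn afresh each run and unseen. The wrong way, the lid stops hard at most 12 degrees past the canister's x axis. The right way it turns freely, level on the rim (it need not rise), and is let go when its x axis is 55 to 84 degrees from the canister's x axis (70 is mid-gap); a second stop ends the gap.
- riser: Fixed black marble slab 150 mm (its x) by 360 mm (its y) by 22 mm, origin at the centre of its underside. The two canisters stand on it, about 190 mm apart along its y, either one at either end.
- rose_canister: A canister of the same shape and size in rose-brown stone, its lid sealed on; fixed to the same slab. Not the one to open. Origin at the centre of its underside; 133 mm high overall.
- tealight_dish: Loose small peach dish, 54 mm across, 24 mm high, standing on the slab between the canisters; origin under its centre. Leave it.
- bud_vase: Loose dark green vase, 60 mm across, 95 mm high, on the counter behind the slab; origin under its centre. Leave it.
- goblet: Loose pale onyx goblet, 80 mm across, 150 mm high, on the counter behind the slab's middle; origin under its centre. Leave it.
- candle_bowl: Loose peach bowl, 90 mm across, 70 mm high, on the counter behind the slab; origin under its centre. Leave it.
- label_roll: Loose roll of blank labels, 64 mm across, 58 mm high; origin under its centre. Leave it.
- ginger_jar: Loose dark red stone jar, 84 mm across, 130 mm high; origin under its centre. Leave it.
- mortar: Loose dark grey stone pot with two side handles, 100 mm across without them, 75 mm high; origin under its centre. Leave it.
Mind the look-alikes: they are no part of the job. What is shaped like the lid but blue is not meant.

How it is judged:
By the outcome, as a careful person would: the job done as asked, in the order asked, and still so for the second after the job is handed in, while the arm keeps its last pose, push and grip.
It also fails if it takes over 42 s, if anything falls off the work surface, if the arm or the gripper's body presses on something with over 40 N, if the wrist force passes 120 N, or if a joint passes its speed limit or range.

### The arm

A 6-joint arm with a two-finger parallel gripper is mounted at the origin on the work surface. World frame = base frame: x ahead of the robot, y to its left, z up, the work surface at z = 0. Lengths are in m, angles in rad, forces in N, time in s.
With the tool pointing down it reaches from about 0.3 to 0.875 m from the base axis. Payload 6.4 kg.
Tool frame: the origin (TCP) lies at the very end of the fingers, on their centre line; the grasp point (between the pads) lies 19 mm behind it; z points along the fingers, y is the line along which they close (so a half turn about z gives the same grasp; the last joint's range is limited). The gripper opens to 85 mm and grips with 20 to 120 N. Pads are 22 mm wide; open, the fingers measure 114 mm over their backs; the gripper's body (76 mm by 85 mm) begins 54 mm behind the grasp point. The pads swing forward as they close: fully open they stand 13 mm farther back than shut.
Start: joints at [1.046, 0.181, 1.607, -0, 1.354, -0.206], TCP at [0.18, 0.546, 0.231] pointing down, gripper open.
Joint ranges: [-2.99, 2.99], [-0.89, 2.07], [0.3, 2.58], [-1.14, 4.28], [0, 2.63], [-3.12, 3.12]. Speed limits (rad/s): [2.57, 2.57, 3.01, 3.14, 3.14, 3.14].

### API

Orientations are given as a unit quaternion [w, x, y, z].
In Python, from bench import ctrl, camera, calibration, order, outline_of gives the robot as it stands.
- The arm moves only by the tool move_arm, never from a script. Its argument "series" is a list that holds one entry, the list of rows, each a list of 5 numbers: the opening, from 0 (shut) to 1 (fully open), then the shift along the tool's x, y, z in mm, then the turn about the tool's z in rad. A call has exactly 10 rows; each row is the pose to reach, as a shift and turn from the pose commanded when the call began, along the tool's axes at that moment; what a row does not reach only later rows make up. A row lasts 1/12 s, in which the tool goes at most 41.7 mm and 7.16 degrees, less where a joint would pass 70% of its speed; a pose out of reach is approached as far as the arm can. A call with a gripper value outside its range is refused whole. The fingers move at their own pace and stop on an object; the grip force is fixed at half the most. Time passes only in rows, so rows that repeat a pose let the fingers close, or fill a call up. It gives the time, the measured TCP pose, the force, the opening and the grip force at its end, in the units of the state.
- ctrl.get_obs(): the state, without advancing time (a new reading comes with each control period).
- camera(name): name is "scene" or "top"; returns (picture, depth): 384x512x3 uint8, blue, green, red; 384x512 float32, m along the optical axis (not along the pixel's ray), 0 where there is no reading.
- calibration(name): a dict with "intrinsics" (3x3 intrinsics, pixels), "rvec" (rotation vector, rad) and "tvec" (3), from world to camera coordinates, as OpenCV has them. Camera axes: x right, y down, z forward; pixel columns grow to the right and rows downward; lengths in m; the calibration is good to about 2 mm. A picture is of the moment at which its call begins. calibration takes no time and is no camera call.
- order.hand_in(): hands the job in; it is judged then, once.
Trained networks look in the newest picture that a camera, given by its name, has taken for a name from the list of things; names that differ only in an ending like _2 or _b are one class to them, and where a whole thing is asked for, a point or a joint stands for the part that bears it (a point fixed in the world has none). Each returns a list of dicts, best first, with "conf" (0 to 1); they miss things now and then, are a little off and sometimes report something else, mostly with a low value. They report only what shows in the picture. A call takes as long as a camera call. They do not tell look-alikes from the thing itself.
- outline_of(target, camera): "region" (384x512 bool, what is visible of it) and "bbox" ([centre column, centre row, width, height] in pixels, round what is visible of it).
The state is a dict: "time_s": time; "q": joint angles; "dq": joint speeds; "joint_efforts": joint torques, N m; "eef_pos": TCP position; "eef_rot": TCP orientation; "wrist_force": force on the tool from outside, world axes, zero at the start; "torque": the same for the moment, N m; "opening": opening from 0.0 (shut) to 1.0 (fully open); "grasp_force": force on a finger pad.
Only numpy, scipy, OpenCV 4.12 (cv2) and the standard library are available. Lean on these libraries where they do the work, as an engineer would, in place of code of your own. Each camera call takes 0.05 s, during which the arm holds its last target. There are 200 camera calls.

## Working session

There is one attempt and no reset: what is moved stays moved. The work goes in short steps, Python scripts to look and compute and a tool call to move; the robot and the scene stay as the last step left them, time stands still between calls to the robot, and variables do not carry over. Pictures are saved under pics/ and viewed, at most 10 in all, crops included, and the job is handed in when it is done.

Besides the shell and the picture viewer there is one more tool, called after ">>>" in YAML: its name, and indented under it one key for each argument. move_arm: Moves the arm, as the interface text tells. Its arguments: {"type":"object","properties":{"series":{"type":"array","items":{"type":"array","items":{"type":"array","items":{"type":"number"}}}}},"required":["series"]}

```bash
mkdir -p pics; ls
cat > h.py <<'E'
import numpy as np, cv2
from bench import ctrl, camera, calibration, order, outline_of
def cloud(name, depth):
    c=calibration(name);K=np.array(c["intrinsics"]);R=cv2.Rodrigues(np.array(c["rvec"],float))[0];t=np.array(c["tvec"],float).ravel()
    v,u=np.mgrid[:depth.shape[0],:depth.shape[1]]
    p=np.stack([(u-K[0,2])/K[0,0]*depth,(v-K[1,2])/K[1,1]*depth,depth],-1)
    return (p-t)@R
E
python3 - <<'E'
from h import *
ims=[]
for n in ("scene","top"):
    im,d=camera(n); P=cloud(n,d); cv2.imwrite(f"pics/{n}0.png",im)
    for t in ("lid","canister","rose_canister"):
        for r in outline_of(t,n)[:3]:
            m=r["region"]&(d>0); p=P[m]
            print(n,t,round(r["conf"],2),np.round(r["bbox"]),np.round(np.median(p,0),3),np.round(np.percentile(p[:,2],98),3))
o=ctrl.get_obs(); print(o["eef_pos"],o["eef_rot"],o["wrist_force"],o["opening"])
E
```

```text
pics
scene lid 0.92 [234. 210.  30.  22.] [ 0.57  -0.151  0.121] 0.155
scene lid 0.79 [210. 293.  31.  31.] [ 0.671 -0.347  0.031] 0.066
scene lid 0.62 [256. 285.  36.  30.] [ 0.744 -0.253  0.032] 0.066
scene canister 0.71 [234. 231.  26.  25.] [ 0.588 -0.17   0.072] 0.111
scene canister 0.34 [239. 224.  88.  81.] [ 0.558 -0.146  0.021] 0.026
scene rose_canister 0.64 [251. 179.  29.  40.] [0.494 0.015 0.106] 0.155
top lid 0.97 [342. 150.  26.  27.] [ 0.727 -0.235  0.031] 0.067
top lid 0.9 [311. 202.  35.  31.] [ 0.555 -0.136  0.121] 0.156
top lid 0.82 [374. 171.  29.  30.] [ 0.654 -0.331  0.031] 0.067
top rose_canister 0.72 [246. 233.  30.  35.] [0.471 0.034 0.121] 0.158
[0.18016669 0.54597536 0.2311545 ] [-4.99966100e-05  1.58737992e-01  9.87320735e-01 -1.20470526e-04] [-0.4603551  -0.08328676  1.30173045] 1.0000453884630527
```

Run:
```python
import cv2,numpy as np
a=cv2.imread("pics/scene0.png");b=cv2.imread("pics/top0.png")
x=cv2.resize(a[140:330,160:320],None,fx=2.5,fy=3 if 0 else 2.5,interpolation=2)
y=cv2.resize(b[110:300,220:380+20],None,fx=2.2,fy=2.5,interpolation=2)
cv2.imwrite("pics/c1.png",np.hstack([x,y])[:600,:800]); print(x.shape,y.shape)
```

```text
(475, 400, 3) (475, 396, 3)
```

View pics/c1.png

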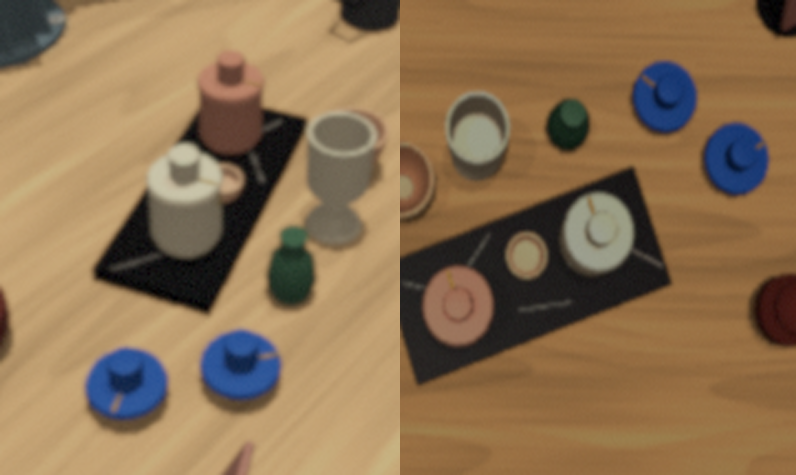

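View pics/top0.png

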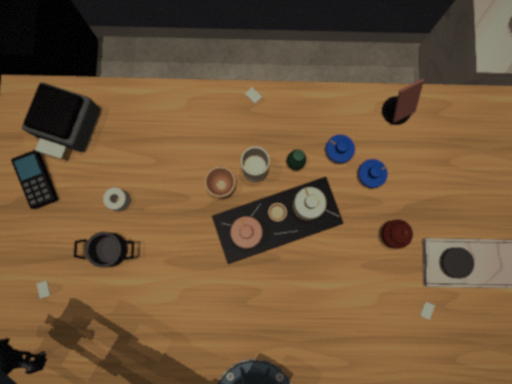

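The pale onyx lid is at top (311,202) / scene (234,210), on the slab with its brass line. The blue discs at top (340,149) and (372,173) are look-alikes on the counter, and the rose canister at top (246,232) is not the one. Next I'll fit the axis, the slab yaw and the brass line.

Run:
```python
from h import *
from scipy.optimize import least_squares
for n,box in (("top",(285,340,175,225)),("scene",(215,255,192,226))):
    im,d=camera(n); P=cloud(n,d)
    u0,u1,v0,v1=box; m=np.zeros(d.shape,bool); m[v0:v1,u0:u1]=1; m&=d>0
    hsv=cv2.cvtColor(im,cv2.COLOR_BGR2HSV)
    z=P[...,2]
    for nm,lo,hi,rad in (("disc",.114,.130,.044),("knob",.148,.165,.018)):
        mm=(m&(z>lo)&(z<hi)).astype(np.uint8); p=P[mm>0]
        c,r=cv2.minEnclosingCircle(p[:,:2].astype(np.float32))
        print(n,nm,len(p),"z",np.median(p[:,2]).round(4),"c",np.round(c,4),"r",round(r,4),"mean",p[:,:2].mean(0).round(4))
    disc=m&(z>.114)&(z<.130)
    s=disc&(hsv[...,1]>75)
    vv,uu=np.nonzero(s); print("brass",[(a,b,*P[b,a].round(3)[:2],hsv[b,a,1]) for a,b in zip(uu,vv)][:25])
    if n=="top":
        g=cv2.cvtColor(im,cv2.COLOR_BGR2GRAY); sl=(z>.012)&(z<.032)&(g<70)&(P[...,0]>.35)&(P[...,0]<.75)&(P[...,1]>-.3)&(P[...,1]<.2)
        p=P[sl][:,:2]; print("slab",cv2.minAreaRect((p*1000).astype(np.float32)))
```

```text
top disc 624 z 0.1205 c [ 0.5563 -0.1386] r 0.0438 mean [ 0.5554 -0.1371]
top knob 136 z 0.1538 c [ 0.5566 -0.1388] r 0.0179 mean [ 0.5562 -0.1384]
brass [(np.int64(305), np.int64(189), np.float64(0.592), np.float64(-0.126), np.uint8(81)), (np.int64(306), np.int64(189), np.float64(0.592), np.float64(-0.129), np.uint8(92)), (np.int64(305), np.int64(190), np.float64(0.589), np.float64(-0.126), np.uint8(80)), (np.int64(306), np.int64(190), np.float64(0.589), np.float64(-0.129), np.uint8(109)), (np.int64(306), np.int64(191), np.float64(0.586), np.float64(-0.129), np.uint8(114)), (np.int64(307), np.int64(191), np.float64(0.587), np.float64(-0.132), np.uint8(83)), (np.int64(306), np.int64(192), np.float64(0.584), np.float64(-0.129), np.uint8(105)), (np.int64(307), np.int64(192), np.float64(0.584), np.float64(-0.132), np.uint8(104)), (np.int64(306), np.int64(193), np.float64(0.58), np.float64(-0.129), np.uint8(84)), (np.int64(307), np.int64(193), np.float64(0.581), np.float64(-0.132), np.uint8(112)), (np.int64(307), np.int64(194), np.float64(0.578), np.float64(-0.131), np.uint8(103)), (np.int64(308), np.int64(194), np.float64(0.578), np.float64(-0.134), np.uint8(77))]
slab ((577.9251098632812, -91.14199829101562), (240.6007537841797, 466.3505554199219), 20.326627731323242)
scene disc 393 z 0.1205 c [ 0.5593 -0.1432] r 0.0451 mean [ 0.5676 -0.1496]
scene knob 95 z 0.1539 c [ 0.5604 -0.141 ] r 0.0189 mean [ 0.5613 -0.1435]
brass [(np.int64(249), np.int64(211), np.float64(0.591), np.float64(-0.112), np.uint8(77)), (np.int64(248), np.int64(214), np.float64(0.598), np.float64(-0.123), np.uint8(76)), (np.int64(248), np.int64(215), np.float64(0.6), np.float64(-0.125), np.uint8(80))]
```

>>> move_arm:
  series:
    - [[1,-29,-27,0,0.1],[1,-58,-54,0,0.2],[1,-87,-81,0,0.3],[1,-116,-108,0,0.4],[1,-145,-135,0,0.5],[1,-174,-162,0,0.6],[1,-203,-189,0,0.7],[1,-232,-216,0,0.8],[1,-261,-243,0,0.9],[1,-290,-270,0,1.0]]

```text
time_s: 1.33
eef_pos: [0.3716, 0.197, 0.2317]
eef_rot: [0.0, 0.614, 0.789, 0.0]
wrist_force: [0.7, 0.5, -0.1]
opening: 1.002
grasp_force: 0.0
```

```bash
cat >> h.py <<'E'
from scipy.spatial.transform import Rotation
def to(target):
    o=ctrl.get_obs(); w,x,y,z=o["eef_rot"]; R=Rotation.from_quat([x,y,z,w])
    X=R.as_matrix()
    print("t",o["time_s"],"pos",np.round(o["eef_pos"],4),"tool yaw",np.degrees(np.arctan2(X[1,0],X[0,0])).round(2),"q",np.round(o["q"],3),
     "F",np.round(o["wrist_force"],1),"T",np.round(o["torque"],2),"open",round(o["opening"],3),"grip",o["grasp_force"])
    print("shift mm",np.round(R.inv().apply(np.array(target)-o["eef_pos"])*1000,1))
E
python3 -c "
from h import *
to([.557,-.140,.225])"
```

```text
t 1.3333 pos [0.3716 0.197  0.2317] tool yaw 104.17 q [ 0.204 -0.186  1.972  0.     1.354 -0.044] F [ 0.7  0.5 -0.1] T [ 0.04 -0.03 -0.01] open 1.002 grip 0.0
shift mm [-372.2   97.3    6.8]
```

>>> move_arm:
  series:
    - [[1,-38,10,0,0.07],[1,-76,20,0,0.14],[1,-114,30,0,0.21],[1,-152,40,0,0.28],[1,-190,50,0,0.35],[1,-228,60,0,0.42],[1,-266,70,0,0.49],[1,-304,80,0,0.56],[1,-340,89,3,0.63],[1,-372,97,7,0.65]]

```text
time_s: 2.17
eef_pos: [0.5587, -0.1399, 0.2246]
eef_rot: [0.001, 0.834, 0.551, 0.0]
wrist_force: [0.3, -0.4, -0.6]
opening: 1.001
grasp_force: 0.0
```

Run:
```python
from h import *
im,d=camera("scene"); im2,d2=camera("top")
to([.557,-.140,.124])
a=cv2.resize(im[120:280,160:320],(400,400),interpolation=2);b=cv2.resize(im2[130:290,220:380],(400,400),interpolation=2)
cv2.imwrite("pics/c2.png",np.hstack([a,b]))
```

```text
t 2.2667 pos [ 0.5588 -0.1417  0.2233] tool yaw 66.91 q [-4.540e-01  1.910e-01  1.612e+00 -1.000e-03  1.339e+00 -5.000e-02] F [-0.7  0.3 -0.7] T [ 0.04 -0.03  0.01] open 0.996 grip 0.0
shift mm [ 1.  -2.3 99.3]
```

View pics/c2.png

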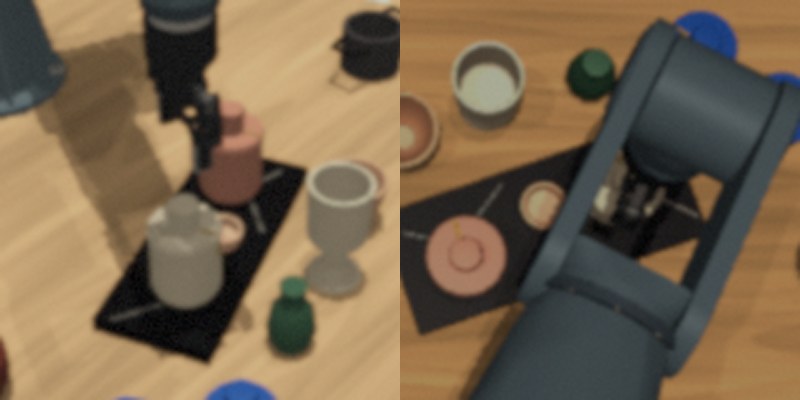

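The gripper hangs above the lid (scene crop: fingers at (205,130), knob at (183,210)) with nothing in the way. Descending.

>>> move_arm:
  series:
    - [[1,0,-1,15,0],[1,0,-1,30,0],[1,0,-1,45,0],[1,0,-1,60,0],[1,0,-1,72,0],[1,0,-1,82,0],[1,0,-1,90,0],[1,0,-1,95,0],[1,0,-1,98,0],[1,0,-1,99,0]]

```text
time_s: 3.1
eef_pos: [0.5568, -0.1369, 0.1251]
eef_rot: [-0.0, 0.833, 0.553, -0.0]
wrist_force: [-0.5, 0.3, 0.7]
opening: 1.002
grasp_force: 0.0
```

Run:
```python
from h import *
im,d=camera("scene"); to([.557,-.140,.125])
cv2.imwrite("pics/c3.png",cv2.resize(im[150:250,180:300],(720,600),interpolation=2))
```

```text
t 3.15 pos [ 0.5569 -0.1369  0.1253] tool yaw 67.2 q [-0.448  0.294  1.699  0.     1.149 -0.05 ] F [0.1 0.1 0.3] T [ 0.04 -0.03  0.01] open 1.0 grip 0.0
shift mm [-2.8  1.3  0.3]
```

View pics/c3.png

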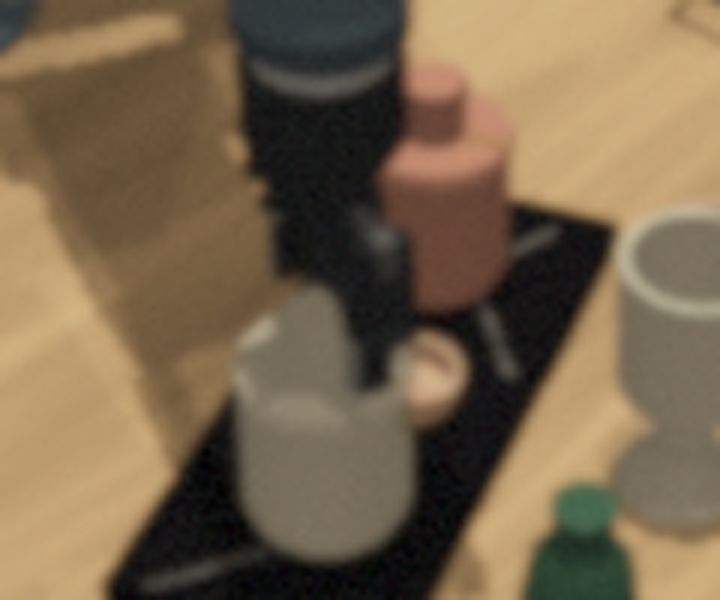

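The fingers straddle the knob (around (320,330)) with the open pads over the disc and no contact. Closing now.

>>> move_arm:
  series:
    - [[0.8,-2,1,0,0],[0.6,-2,1,0,0],[0.5,-2,1,0,0],[0.45,-2,1,0,0],[0.4,-2,1,0,0],[0.3,-2,1,0,0],[0.2,-2,1,0,0],[0.1,-2,1,0,0],[0,-2,1,0,0],[0,-2,1,0,0]]

```text
time_s: 3.98
eef_pos: [0.5571, -0.1393, 0.1259]
eef_rot: [0.0, 0.833, 0.553, 0.0]
wrist_force: [-1.1, -0.0, 4.8]
opening: 0.403
grasp_force: 59.5
```

```bash
python3 -c "
from h import *
to([.557,-.140,.125])"
```

```text
t 3.9833 pos [ 0.5571 -0.1393  0.1259] tool yaw 67.2 q [-0.452  0.294  1.697 -0.     1.15  -0.054] F [-1.1 -0.   4.8] T [ 0.08  0.35 -0.06] open 0.403 grip 59.49928879737854
shift mm [-0.7  0.1  0.9]
```

>>> move_arm:
  series:
    - [[0,0,0,0,-0.02],[0,0,0,0,-0.04],[0,0,0,0,-0.06],[0,0,0,0,-0.08],[0,0,0,0,-0.1],[0,0,0,0,-0.12],[0,0,0,0,-0.14],[0,0,0,0,-0.16],[0,0,0,0,-0.18],[0,0,0,0,-0.2]]

```text
time_s: 4.82
eef_pos: [0.5571, -0.1392, 0.1259]
eef_rot: [0.0, 0.773, 0.634, 0.0]
wrist_force: [-3.8, -0.6, 6.4]
opening: 0.402
grasp_force: 59.9
```

```bash
python3 -c "
from h import *
to([.557,-.140,.125])"
```

```text
t 4.8167 pos [ 0.5571 -0.1392  0.1259] tool yaw 78.69 q [-0.451  0.294  1.697  0.     1.15  -0.254] F [-3.8 -0.6  6.4] T [ 0.03  0.56 -0.3 ] open 0.402 grip 59.86409246921539
shift mm [-0.8  0.1  0.9]
```

>>> move_arm:
  series:
    - [[0,0,0,0,-0.01],[0,0,0,0,-0.02],[0,0,0,0,-0.03],[0,0,0,0,-0.04],[0,0,0,0,-0.05],[0,0,0,0,-0.06],[0,0,0,0,-0.07],[0,0,0,0,-0.08],[0,0,0,0,-0.09],[0,0,0,0,-0.1]]

```text
time_s: 5.65
eef_pos: [0.5566, -0.1384, 0.1259]
eef_rot: [-0.001, 0.741, 0.671, 0.0]
wrist_force: [-3.4, 2.8, 9.3]
opening: 0.403
grasp_force: 60.1
```

Run:
```python
from h import *
to([.557,-.140,.125])
im,d=camera("scene")
cv2.imwrite("pics/c4.png",cv2.resize(im[180:240,200:270],(700,600),interpolation=2))
```

```text
t 5.65 pos [ 0.5566 -0.1384  0.1259] tool yaw 84.3 q [-0.451  0.294  1.698  0.002  1.152 -0.353] F [-3.4  2.8  9.3] T [ 0.73  0.73 -0.9 ] open 0.403 grip 60.10062754154205
shift mm [-1.6  0.6  0.9]
```

View pics/c4.png

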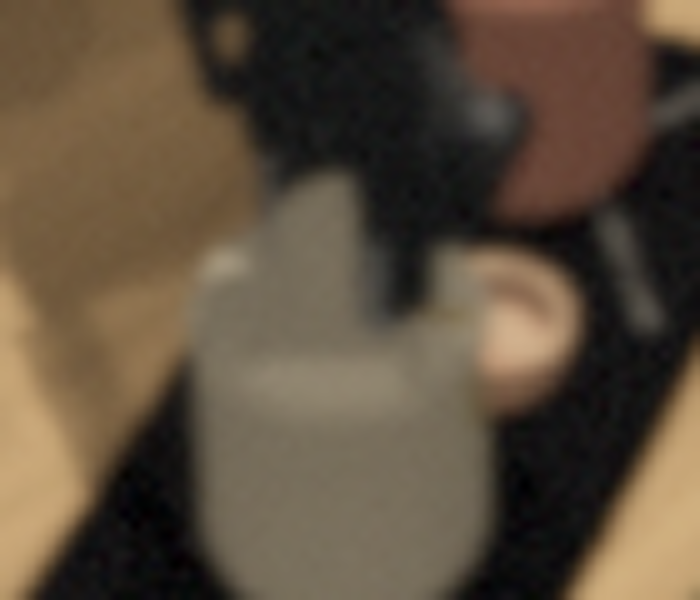

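Torque climbed to −0.9 N m within 17°, a hard stop counter-clockwise, so this one has the reversed thread. Turning clockwise.

>>> move_arm:
  series:
    - [[0,0,0,0,0.03],[0,0,0,0,0.08],[0,0,0,0,0.14],[0,0,0,0,0.2],[0,0,0,0,0.26],[0,0,0,0,0.32],[0,0,0,0,0.38],[0,0,0,0,0.44],[0,0,0,0,0.5],[0,0,0,0,0.5]]

```text
time_s: 6.53
eef_pos: [0.557, -0.1392, 0.1259]
eef_rot: [0.0, 0.885, 0.466, 0.0]
wrist_force: [-1.4, 0.3, 5.7]
opening: 0.401
grasp_force: 59.8
```

```bash
python3 -c "
from h import *
to([.557,-.140,.125])"
```

```text
t 6.5333 pos [ 0.557  -0.1392  0.1259] tool yaw 55.56 q [-0.452  0.294  1.697 -0.     1.15   0.15 ] F [-1.4  0.3  5.7] T [ 0.35  0.32 -0.05] open 0.401 grip 59.84010636806488
shift mm [-0.6  0.5  0.9]
```

>>> move_arm:
  series:
    - [[0,0,0,0,0.05],[0,0,0,0,0.1],[0,0,0,0,0.16],[0,0,0,0,0.22],[0,0,0,0,0.28],[0,0,0,0,0.34],[0,0,0,0,0.4],[0,0,0,0,0.46],[0,0,0,0,0.5],[0,0,0,0,0.5]]

```text
time_s: 7.37
eef_pos: [0.5576, -0.1396, 0.126]
eef_rot: [0.001, 0.972, 0.234, 0.001]
wrist_force: [1.1, -0.9, 3.9]
opening: 0.402
grasp_force: 59.7
```

>>> move_arm:
  series:
    - [[0,0,0,0,0.05],[0,0,0,0,0.1],[0,0,0,0,0.15],[0,0,0,0,0.2],[0,0,0,0,0.25],[0,0,0,0,0.3],[0,0,0,0,0.34],[0,0,0,0,0.37],[0,0,0,0,0.39],[0,0,0,0,0.39]]

```text
time_s: 8.2
eef_pos: [0.5582, -0.1403, 0.1261]
eef_rot: [0.001, 0.999, 0.041, 0.002]
wrist_force: [3.4, -4.2, 2.0]
opening: 0.405
grasp_force: 59.5
```

Run:
```python
from h import *
to([.557,-.140,.125])
im,d=camera("top"); im2,d=camera("scene")
cv2.imwrite("pics/c5.png",np.hstack([cv2.resize(im[175:230,285:340],(400,400),interpolation=2),cv2.resize(im2[185:240,205:260],(400,400),interpolation=2)]))
```

```text
t 8.2 pos [ 0.5582 -0.1403  0.1261] tool yaw 4.75 q [-4.520e-01  2.940e-01  1.696e+00 -1.000e-03  1.147e+00  1.036e+00] F [ 3.4 -4.2  2. ] T [-0.73 -0.67  0.06] open 0.405 grip 59.53145205974579
shift mm [-1.2 -0.4  1.1]
```

View pics/c5.png

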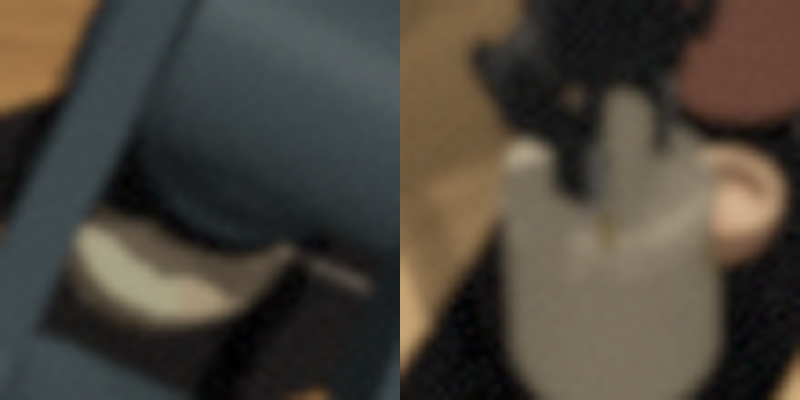

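The lid's brass line now shows at scene pixel (233.6,216.6), and the canister's side line at about (248,218.7). Computing both angles.

Run:
```python
from h import *
c=calibration("scene");K=np.array(c["intrinsics"]);R=cv2.Rodrigues(np.array(c["rvec"],float))[0];t=np.array(c["tvec"],float).ravel()
C=-R.T@t; A=np.array([.5575,-.1395])
def ray(u,v): return R.T@np.linalg.solve(K,[u,v,1])
for u,v in ((233.6,215.5),(233.6,217.6)):
    r=ray(u,v); p=C+r*(.122-C[2])/r[2]; e=p[:2]-A; print("lid line",p.round(3),"rad",np.linalg.norm(e).round(3),"yaw",np.degrees(np.arctan2(e[1],e[0])).round(1))
for yaw in range(5,36,5):
    a=np.radians(yaw)
    for z in (.108,.098):
        X=np.r_[A+.042*np.array([np.cos(a),np.sin(a)]),z]; q=K@(R@X+t); print(yaw,z,(q[:2]/q[2]).round(1))
```

```text
lid line [ 0.576 -0.159  0.122] rad 0.027 yaw -47.0
lid line [ 0.582 -0.165  0.122] rad 0.035 yaw -46.8
5 0.108 [245.4 218.7]
5 0.098 [245.4 221.2]
10 0.108 [246.1 218. ]
10 0.098 [246.2 220.5]
15 0.108 [246.8 217.2]
15 0.098 [246.8 219.7]
20 0.108 [247.3 216.4]
20 0.098 [247.3 218.9]
25 0.108 [247.7 215.5]
25 0.098 [247.7 218.1]
30 0.108 [248.1 214.7]
30 0.098 [248.1 217.2]
35 0.108 [248.3 213.8]
35 0.098 [248.3 216.4]
```

>>> move_arm:
  series:
    - [[0,0,0,-0.5,0],[0,0,0,-1,0],[0,0,0,-1.5,0],[0,0,0,-2,0],[0,0,0,-2.5,0],[0,0,0,-3,0],[0,0,0,-3.5,0],[0,0,0,-4,0],[0,0,0,-4,0],[0,0,0,-4,0]]

```text
time_s: 9.13
eef_pos: [0.5579, -0.14, 0.1285]
eef_rot: [0.001, 0.999, 0.042, 0.001]
wrist_force: [6.8, -4.2, -6.6]
opening: 0.405
grasp_force: 60.4
```

```bash
python3 -c "
from h import *
to([.557,-.140,.206])"
```

```text
t 9.1333 pos [ 0.5579 -0.14    0.1285] tool yaw 4.79 q [-0.452  0.291  1.695 -0.     1.153  1.035] F [ 6.8 -4.2 -6.6] T [-1.06 -1.52  0.  ] open 0.405 grip 60.41509687900543
shift mm [ -0.7   0.  -77.5]
```

>>> move_arm:
  series:
    - [[0,0.5,0.3,0,0],[0,1,0.6,0,0],[0,1.5,0.9,0,0],[0,1.5,0.9,0,0],[0,1.5,0.9,0,0],[0,1.5,0.9,0,0],[0,1.5,0.9,0,0],[0,1.5,0.9,0,0],[0,1.5,0.9,0,0],[0,1.5,0.9,0,0]]

```text
time_s: 9.97
eef_pos: [0.5584, -0.14, 0.1287]
eef_rot: [0.0, 0.999, 0.042, -0.0]
wrist_force: [3.7, -3.3, -6.1]
opening: 0.401
grasp_force: 60.6
```

```bash
python3 -c "
from h import *
to([.557,-.140,.206])"
```

```text
t 9.9667 pos [ 0.5584 -0.14    0.1287] tool yaw 4.77 q [-0.452  0.294  1.691 -0.     1.157  1.036] F [ 3.7 -3.3 -6.1] T [-0.77 -0.79  0.04] open 0.401 grip 60.58765947818756
shift mm [ -1.4  -0.1 -77.3]
```

>>> move_arm:
  series:
    - [[0,0.3,0.3,-0.5,0],[0,0.6,0.6,-1,0],[0,0.9,0.8,-1.5,0],[0,0.9,0.8,-2,0],[0,0.9,0.8,-2.5,0],[0,0.9,0.8,-3,0],[0,0.9,0.8,-3,0],[0,0.9,0.8,-3,0],[0,0.9,0.8,-3,0],[0,0.9,0.8,-3,0]]

```text
time_s: 10.8
eef_pos: [0.5594, -0.1406, 0.1323]
eef_rot: [-0.0, 0.999, 0.041, -0.0]
wrist_force: [-0.4, -0.1, -2.4]
opening: 0.404
grasp_force: 61.0
```

Run:
```python
from h import *
to([.557,-.140,.206])
im2,d=camera("scene")
cv2.imwrite("pics/c6.png",cv2.resize(im2[185:240,205:260],(600,600),interpolation=2))
```

```text
t 10.8 pos [ 0.5594 -0.1406  0.1323] tool yaw 4.75 q [-0.452  0.291  1.686  0.     1.164  1.036] F [-0.4 -0.1 -2.4] T [-0.05 -0.02  0.  ] open 0.404 grip 61.02362394332886
shift mm [ -2.3  -0.8 -73.7]
```

View pics/c6.png

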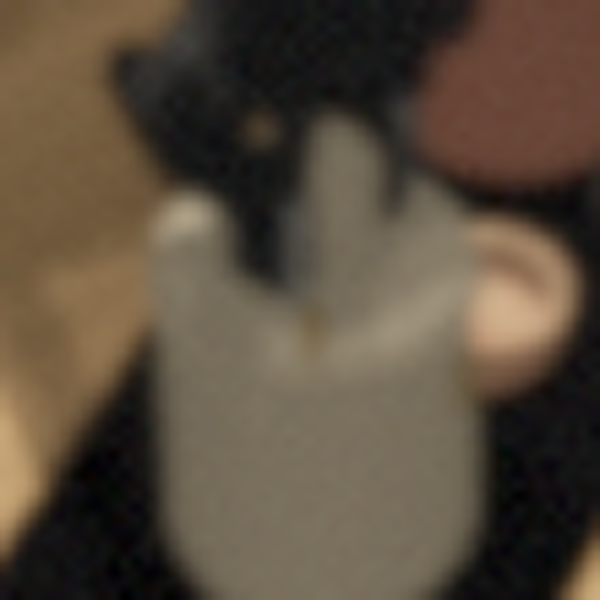

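The lid is now free: the wrist carries only its weight (2.4 N), with no side force. Lifting straight up.

>>> move_arm:
  series:
    - [[0,0,0,-2,0],[0,0,0,-5,0],[0,0,0,-9,0],[0,0,0,-13,0],[0,0,0,-17,0],[0,0,0,-21,0],[0,0,0,-25,0],[0,0,0,-29,0],[0,0,0,-32,0],[0,0,0,-34,0]]

```text
time_s: 11.68
eef_pos: [0.5596, -0.1407, 0.1669]
eef_rot: [0.0, 0.999, 0.041, 0.0]
wrist_force: [-0.2, -0.1, -2.6]
opening: 0.408
grasp_force: 61.0
```

>>> move_arm:
  series:
    - [[0,0,0,-3,0],[0,0,0,-8,0],[0,0,0,-14,0],[0,0,0,-20,0],[0,0,0,-26,0],[0,0,0,-31,0],[0,0,0,-35,0],[0,0,0,-38,0],[0,0,0,-40,0],[0,0,0,-40,0]]

```text
time_s: 12.52
eef_pos: [0.5596, -0.1407, 0.2068]
eef_rot: [0.0, 0.999, 0.041, 0.0]
wrist_force: [-0.1, 1.0, -3.2]
opening: 0.404
grasp_force: 61.0
```

Run:
```python
from h import *
to([.557,-.140,.206])
im2,d=camera("scene"); P=cloud("scene",d); z=P[...,2]
box=np.zeros(d.shape,bool); box[150:245,200:275]=1
near=np.hypot(P[...,0]-.558,P[...,1]+.14)<.06
g=cv2.cvtColor(im2,cv2.COLOR_BGR2GRAY)
for nm,lo,hi in (("rim",.107,.117),("disc",.195,.21)):
    p=P[box&near&(z>lo)&(z<hi)&(g>70)]; c,r=cv2.minEnclosingCircle(p[:,:2].astype(np.float32)); print(nm,len(p),np.median(p[:,2]).round(4),np.round(c,4),round(r,4))
cv2.imwrite("pics/c7.png",cv2.resize(im2[140:260,180:300],(600,600),interpolation=2))
```

```text
t 12.5167 pos [ 0.5596 -0.1407  0.2068] tool yaw 4.74 q [-0.452  0.207  1.627 -0.     1.307  1.036] F [-0.1  1.  -3.2] T [-0.05  0.02  0.01] open 0.404 grip 61.034592390060425
shift mm [-2.5 -1.   0.8]
rim 233 0.1107 [ 0.5625 -0.1413] 0.0445
disc 362 0.2011 [ 0.5607 -0.1424] 0.0437
```

View pics/c7.png

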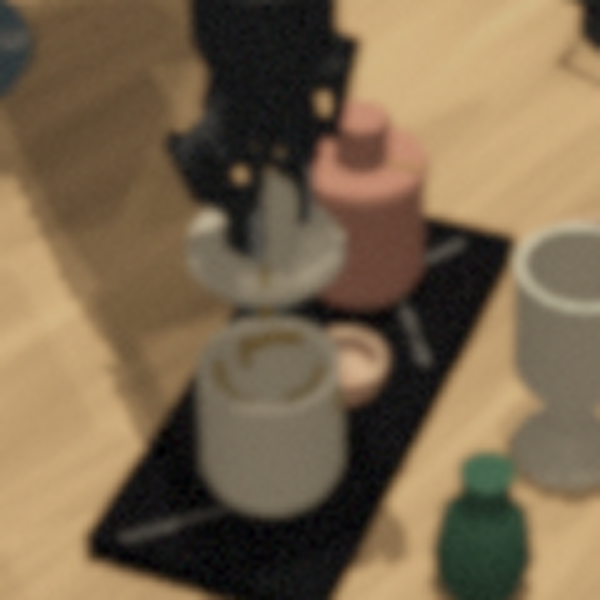

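The canister stands open. The lid (disc centre at crop (265,255)) hangs level 8 cm above the mouth and within 2 mm of its axis, and the dish, rose canister and goblet stand where they were. I'll let it settle, then hand in.

>>> move_arm:
  series:
    - [[0,0,0,0,0],[0,0,0,0,0],[0,0,0,0,0],[0,0,0,0,0],[0,0,0,0,0],[0,0,0,0,0],[0,0,0,0,0],[0,0,0,0,0],[0,0,0,0,0],[0,0,0,0,0]]

```text
time_s: 13.4
eef_pos: [0.5594, -0.1406, 0.2063]
eef_rot: [0.0, 0.999, 0.041, -0.0]
wrist_force: [-0.8, 0.7, -2.0]
opening: 0.401
grasp_force: 61.0
```

```bash
python3 -c "
from h import *
to([.557,-.140,.206]); print(order.hand_in())"
```

```text
t 13.4 pos [ 0.5594 -0.1406  0.2063] tool yaw 4.75 q [-0.452  0.208  1.627 -0.     1.306  1.036] F [-0.8  0.7 -2. ] T [ 0.05 -0.05  0.03] open 0.401 grip 61.03506088256836
shift mm [-2.3 -0.8  0.3]
the job is handed in; nothing more can be done
None
```

Handed in at 13.4 s: the pale onyx canister had a reversed thread and is now open, with the lid held level and still about 8 cm above the mouth at 61 N per finger (limit 70 N); the verdict was not shown.

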